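# Set the polisher speed to five and start it

## Task

Push the lever of the speed selector round with a fingertip, click by click, to speed five (the fifth black dot counted clockwise from the red off mark), then press the green start button and let it spring back up. Do not pinch the lever, do not press green before the speed is set, leave the red stop button alone, and do not move the things standing around.

Things in the scene. Friction and masses are not known exactly. Their poses are not given: they have to be found in the camera images.
- controller: speed controller, a fixed blue box 190 x 190 x 70 mm high with an aluminium top panel. Origin: centre of its underside on the bench; z up. The selector axis is vertical through this origin. The scale on the panel, 77 mm from the axis: a red square (off), then seven black dots (speeds 1 to 7), 30 degrees apart, running clockwise seen from above; off lies 105 degrees counterclockwise (seen from above) from the box's own +x axis, speed 5 lies 45 degrees clockwise from +x
- selector (a joint): angle of the selector in rad: 0 when the lever points at the red off mark, growing clockwise seen from above, 0.5236 (30 degrees) per click, speed 5 at 2.618, stops just below 0 and just past speed 7 (3.665). Starts somewhere between off and speed 3. A sprung ball pulls it into the nearest click: a sideways push of about 2 to 3 N at 45 mm from the axis carries it over, and past half-way between two clicks it jumps on to the next by itself and rests there
- selector_tip (a point): top of the pointing end of the red lever, on its white line, 62 mm from the axis. The lever is a straight red bar 82 mm long (from 20 mm behind the axis to 62 mm ahead of it), 18 mm wide, its underside 6 mm and its top 34 mm above the panel (76 and 104 mm above the bench); under it lies a thin black disc of 64 mm diameter
- selector_axis (a point): point on the selector's turning axis at the height of the lever's top (104 mm above the bench); the lever points from here to selector_tip
- cheek_left: left half of the lever, on the counterclockwise side seen from above: origin at the middle of that flank (21 mm ahead of the axis, 9 mm to the left of the white line, 20 mm above the panel), x towards the pointing end. Pushing on this flank turns the selector clockwise
- cheek_right: right half of the lever, on the clockwise side: origin at the middle of that flank. Pushing on it turns the selector back. Fingers pressing on both flanks at once count as pinching
- start_top (a point): centre of the top of the green start button, 32 mm in diameter, on a fixed grey box 70 x 70 x 42 mm; the button's top stands 64 mm above the bench when up; it is pressed straight down
- start (a joint): travel of the green button in m: 0 up, 0.006 fully down (5 N); it springs back. It counts as pressed from 0.004
- stop_top (a point): centre of the top of the red stop button, 32 mm in diameter, on a fixed yellow box 70 x 70 x 42 mm, same height as the green one; the two boxes may stand either way round
- stop (a joint): travel of the red button in m: 0 up, 0.006 fully down; to be left alone
- punch_block: loose wooden block 60 x 50 x 35 mm with six steel punches standing up to 64 mm high; origin under its centre
- glue_jar: loose amber jar 60 mm in diameter, 85 mm high; origin under its centre
- tape_roll: loose roll of tape lying flat, 90 mm in diameter, 25 mm high; origin under its centre
- hammer: loose hammer lying along its x axis, handle to its -x; origin at its underside
There are look-alikes about, which are no part of the job. What is shaped like the part that bears stop_top but blue or purple is not meant.

How it is judged (in metres and radians):
On the way, in this order (a step that is already met when the one before it is completed fails the run):
1. the selector rests in click five (value of joint selector between 2.498 and 2.738 rad and velocity of joint selector between -0.2 and 0.2 rad/s), for 0.3 s.
2. the green start button is pressed (value of joint start above 0.004 m and value of joint selector between 2.498 and 2.738 rad), for 0.05 s.
At the end, for the whole second after the job is handed in: the selector stands at speed 5 (2.618 rad within 0.12), the green button has been pressed (4 mm or more) after that and is up again (within 1 mm), the red button is up (value of joint selector between 2.498 and 2.738 rad and value of joint each of start, stop below 0.001 m); the robot touches nothing.
It fails at once if the green button is pressed (over 2 mm) while the selector is not at speed 5 (value of joint start above 0.002 m and not (value of joint selector between 2.498 and 2.738 rad)).
It fails at once if the red stop button is pressed (over 2 mm) (value of joint stop above 0.002 m).
It fails at once if the lever is pinched: fingers bear on both of its halves at once (over 1 N each) (contact force between the fingers and cheek_left above 1 N and contact force between the fingers and cheek_right above 1 N).
It fails at once if the punch block, glue jar, tape roll or hammer is moved or lifted (over 15 mm) (distance of any of punch_block, glue_jar, tape_roll, hammer from where it was at the start of the episode above 0.015 m).
It also fails if it takes over 56 s, if anything falls off the work surface, if the arm or the gripper's body presses on something with over 40 N, if the wrist force passes 120 N, or if a joint passes its speed limit or range.

## Robot

A 6-joint arm with a two-finger parallel gripper is mounted at the origin on the work surface. World frame = base frame: x ahead of the robot, y to its left, z up, the work surface at z = 0. Lengths are in mm, angles in rad, forces in N, time in s.
With the tool pointing down it reaches from about 350 to 775 mm from the base axis. Payload 7.3 kg.
Tool frame: the origin (TCP) lies at the very end of the fingers, on their centre line; the grasp point (between the pads) lies 19 mm behind it (tcp_to_grasp is the distance from the TCP to the grasp point, in mm); z points along the fingers, y is the line along which they close (so a half turn about z gives the same grasp; the last joint's range is limited). The gripper opens to 92 mm and grips with 3 to 60 N. Pads are 19 mm wide; open, the fingers measure 130 mm over their backs; the gripper's body (75 mm by 190 mm) begins 47 mm behind the grasp point.
Start: joints at [-1.305, 0.342, 1.524, -0, 1.275, -0.146], TCP at [210.16, -481.121, 226.741] pointing down, gripper open.
Joint ranges: [-2.53, 2.53], [-0.77, 2.02], [0.04, 2.7], [-1, 4.14], [0.28, 2.66], [-3.11, 3.11]. Speed limits (rad/s): [2.57, 2.57, 3.14, 3.14, 3.14, 3.14].

## Interface

Orientations are given as [roll, pitch, yaw] about the fixed x, y, z axes, in that order (R = Rz(yaw) Ry(pitch) Rx(roll)).
In Python, from station import read_state, get_image, close_job, recognise, outline_of, landmark_of, tcp_to_grasp gives the robot as it stands.
- The arm moves only by the shell command python3 -m inch 'ROWS' [OPENING] [FORCE]. ROWS is text: rows parted by semicolons, each of 4 numbers parted by spaces: the shift along the tool's x, y, z in cm, then the turn about the tool's z in rad. In form: x y z roll; .... A call has 1 to 5 rows; each row is the pose to reach, as a shift and turn from the pose commanded when the call began, along the tool's axes at that moment; what a row does not reach only later rows make up. A row lasts 1/10 s, in which the tool goes at most 50 mm and 8.59 degrees, less where a joint would pass 70% of its speed; a pose out of reach is approached as far as the arm can. A call with a gripper value outside its range is refused whole. OPENING is the closure, from 0 (fully open) to 1 (shut), set as the call begins (- or left out, the last holds). The fingers move at their own pace and stop on an object; FORCE is the grip in N (left out, the last holds). Time passes only in rows, so rows that repeat a pose let the fingers close. It gives the time, the measured TCP pose, the force, the opening and the grip force at its end, in the units of the state.
- read_state(): the state, without advancing time (a new reading comes with each control period).
- get_image(name): name is "side" or "top" or "wrist"; returns a dict with "color" (480x640x3 uint8, blue, green, red), "mtx" (3x3 intrinsics, pixels), "k1" (the pictures are not rectified: a ray, as slopes to the right and down, at radius r is drawn at 1 + k1 r^2 times it, then the intrinsics apply), "extrinsics" (4x4, takes a point from camera to world coordinates); the wrist camera has in their place "T_tool_cam" (4x4, takes a point from camera to tool coordinates, whose origin is the TCP and whose axes are the flange's). Camera axes: x right, y down, z forward; pixel columns grow to the right and rows downward; lengths in mm; the calibration is good to about 2 mm. A picture is of the moment at which its call begins: read the wrist's pose just before it. There is no depth.
- close_job(): hands the job in; it is judged then, once.
Trained networks look in a picture, given as the dict that the camera call returned (one of the last four; its "shot" number tells which), for a name from the list of things; names that differ only in an ending like _2 or _b are one class to them, and where a whole thing is asked for, a point or a joint stands for the part that bears it (a point fixed in the world has none). Each returns a list of dicts, best first, with "confidence" (0 to 1); they miss things now and then, are a little off and sometimes report something else, mostly with a low value. They report only what shows in the picture. A call takes as long as a camera call. They do not tell look-alikes from the thing itself.
- recognise(name, picture): "bbox" ([centre column, centre row, width, height] in pixels, round what is visible of it).
- outline_of(name, picture): "mask" (480x640 bool, what is visible of it) and "bbox" ([centre column, centre row, width, height] in pixels, round what is visible of it).
- landmark_of(name, picture): "xy" ([column, row] in pixels: a listed point, or the origin of a listed thing).
The state is a dict: "time": time; "qpos": joint angles; "dq": joint speeds; "joint_efforts": joint torques, N m; "position": TCP position; "tcp_rot": TCP orientation; "force": force on the tool from outside, world axes, zero at the start; "ft_torque": the same for the moment, N m; "opening": opening from 0.0 (shut) to 1.0 (fully open); "finger_force": force on a finger pad.
Only numpy, scipy, OpenCV 4.12 (cv2) and the standard library are available. Lean on these libraries where they do the work, as an engineer would, in place of code of your own. Each camera call takes 0.05 s, during which the arm holds its last target. There are 200 camera calls.

## Working session

There is one attempt and no reset: what is moved stays moved. The work goes in short steps, Python scripts to look and compute and a shell command to move; the robot and the scene stay as the last step left them, time stands still between calls to the robot, and variables do not carry over. Pictures are saved under pics/ and viewed, at most 10 in all, crops included, and the job is handed in when it is done.

```bash
mkdir -p pics; cat > h.py <<'E'
import numpy as np, cv2
from station import *
def cam(im):
    if "extrinsics" in im: return np.array(im["extrinsics"])
    return None
def ray(im,xy,T):
    K=np.array(im["mtx"]);d=np.array([(xy[0]-K[0,2])/K[0,0],(xy[1]-K[1,2])/K[1,1]])
    u=d.copy()
    for _ in range(20): u=d/(1+im["k1"]*(u@u))
    return T[:3,3],T[:3,:3]@np.array([u[0],u[1],1])
def onz(im,xy,z,T=None):
    T=cam(im) if T is None else T
    o,v=ray(im,xy,T);return o+v*(z-o[2])/v[2]
E
python3 - <<'E'
from h import *
s=read_state();print(s["time"],s["position"],s["tcp_rot"],s["opening"])
Z=dict(selector_tip=104,selector_axis=104,start_top=64,stop_top=64,controller=0,punch_block=0,glue_jar=0,tape_roll=0,hammer=0)
for n in ("top","side"):
    im=get_image(n);cv2.imwrite(f"pics/{n}1.png",im["color"])
    for k,z in Z.items():
        for r in landmark_of(k,im)[:3]:
            print(n,k,round(r["confidence"],2),np.round(r["xy"]),np.round(onz(im,r["xy"],z)))
E
```

```text
0.0 [ 210.04163068 -480.70349329  226.03735416] [-3.14004239e+00 -2.21349681e-04  4.11810422e-01] 1.0008996767353977
top selector_tip 0.9 [332. 219.] [615.  25. 104.]
top selector_tip 0.38 [324. 156.] [753.  47. 104.]
top selector_axis 0.91 [344. 247.] [555.  -2. 104.]
top start_top 0.51 [482. 253.] [ 554. -309.   64.]
top stop_top 0.75 [500. 314.] [ 420. -351.   64.]
top stop_top 0.73 [433. 356.] [ 326. -203.   64.]
top stop_top 0.59 [447. 304.] [ 438. -233.   64.]
top controller 0.92 [343. 249.] [560.  -2.   0.]
top punch_block 0.7 [427. 208.] [ 660. -196.    0.]
top glue_jar 0.89 [186. 306.] [420. 360.   0.]
top glue_jar 0.19 [423. 204.] [ 669. -186.    0.]
top tape_roll 0.89 [321. 159.] [772.  54.   0.]
top hammer 0.55 [162. 215.] [632. 428.   0.]
side selector_tip 0.68 [304. 214.] [617.  26. 104.]
side selector_axis 0.95 [332. 220.] [560.  -8. 104.]
side start_top 0.55 [415. 171.] [ 552. -313.   64.]
side stop_top 0.69 [331. 218.] [590. -37.  64.]
side stop_top 0.57 [468. 244.] [ 315. -202.   64.]
side stop_top 0.54 [430. 211.] [ 439. -225.   64.]
side controller 0.57 [331. 252.] [554.  -0.   0.]
side punch_block 0.86 [350. 191.] [ 664. -188.    0.]
side glue_jar 0.94 [251. 391.] [421. 356.   0.]
side glue_jar 0.19 [163. 342.] [631. 422.   0.]
side tape_roll 0.72 [259. 215.] [768.  45.   0.]
side hammer 0.56 [161. 341.] [636. 425.   0.]
```

View pics/top1.png

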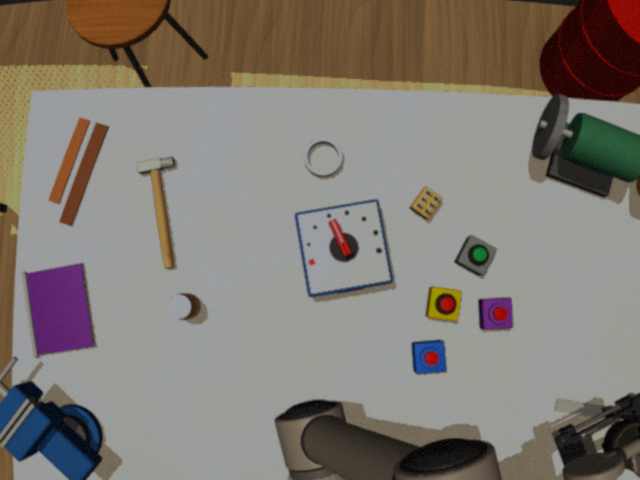

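View pics/side1.png

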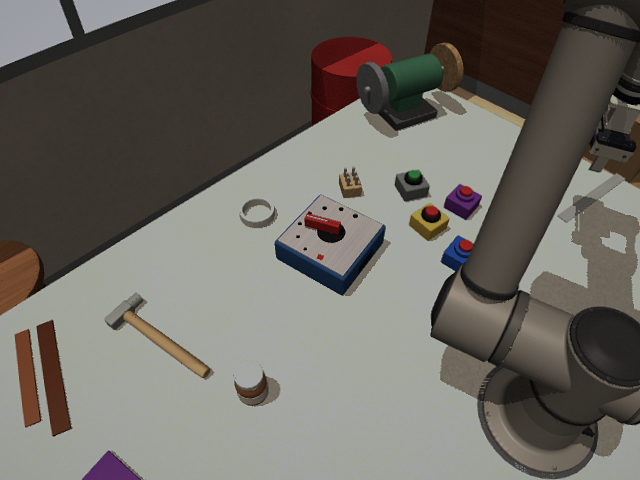

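The side view shows the controller at about (331,240), grey box with the green button at (415,178), and yellow box with red stop at (430,215). In the top view the lever (332,219) points at dot 3, the off mark is at (312,262), green is at (480,255), and yellow/stop at (446,304). I'll close the gripper and move in for a wrist view.

```bash
python3 -m inch '4 -2.4 0 0; 8 -4.8 0 0; 12 -7.2 0 0; 16 -9.6 0 0; 20 -12 0 0' 1 10
python3 -m inch '4 -2.4 0 0; 8 -4.8 0 0; 12 -7.2 0 0; 16 -9.6 0 0; 20 -12 0 0' 
python3 -m inch '4 -2.4 0 0; 4 -2.4 0 0; 4 -2.4 0 0'
python3 - <<'E'
from h import *
from scipy.spatial.transform import Rotation as R
s=read_state();print(s["time"],s["position"],s["tcp_rot"],s["opening"],s["force"])
T=np.eye(4);T[:3,:3]=R.from_euler("xyz",s["tcp_rot"]).as_matrix();T[:3,3]=s["position"]
im=get_image("wrist");cv2.imwrite("pics/w1.png",im["color"]);T=T@np.array(im["T_tool_cam"]);print(im["T_tool_cam"])
for k,z in dict(selector_tip=104,selector_axis=104,start_top=64,stop_top=64).items():
    for r in landmark_of(k,im)[:3]: print(k,round(r["confidence"],2),np.round(r["xy"]),np.round(onz(im,r["xy"],z,T),1))
hsv=cv2.cvtColor(im["color"],cv2.COLOR_BGR2HSV)
t=get_image("top")
print("off top",onz(t,(312,262),70))
E
```

```text
time: 1.5
position: [346.1, -289.6, 226.9]
tcp_rot: [3.141, -0.0, 0.411]
force: [-0.1, 0.1, 0.6]
opening: 0.619
finger_force: 0.0
time: 2.0
position: [481.6, -99.3, 226.9]
tcp_rot: [3.141, -0.0, 0.412]
force: [0.6, -0.3, 1.0]
opening: 0.181
finger_force: 0.0
time: 2.3
position: [507.8, -62.2, 226.4]
tcp_rot: [3.142, 0.001, 0.414]
force: [-0.8, -0.7, -0.4]
opening: 0.007
finger_force: 0.0
2.3 [507.82745423 -62.20615713 226.42102975] [3.14158961e+00 7.44212086e-04 4.14476484e-01] 0.006840521025739711 [-0.81387028 -0.71530055 -0.41875575]
[[-9.72085181e-04 -9.68987663e-01 -2.47107190e-01  6.58276085e+01]
 [ 9.99999394e-01 -8.14013016e-04 -7.41848187e-04  1.75842088e-01]
 [ 5.17693272e-04 -2.47107761e-01  9.68987867e-01 -1.56565981e+02]
 [ 0.00000000e+00  0.00000000e+00  0.00000000e+00  1.00000000e+00]]
selector_tip 0.75 [270.  43.] [616.2  25.8 104. ]
selector_axis 0.73 [275. 139.] [558.1  -1.6 104. ]
start_top 0.93 [582. 287.] [ 549.7 -304.1   64. ]
off top [524.73550795  66.94189604  70.        ]
```

View pics/w1.png

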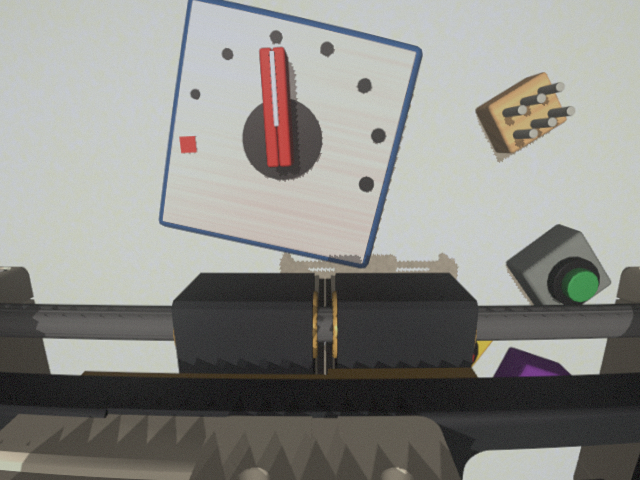

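Wrist view: the lever (270,43)–(275,139) points at dot 3. Dots 4 and 5 are at (327,48) and (364,85), and green is at (582,287). Next: position to the left of the lever, then go down.

```bash
python3 -m inch '4 -2.6 0 0; 8 -5.2 0 0; 11.4 -7.6 0 0; 11.4 -7.6 5 0; 11.4 -7.6 9.5 0'
python3 -m inch '0 0 3 0; 0 0 4.7 0; 0 0 4.7 0'
python3 - <<'E'
from h import *
s=read_state();print(s["time"],s["position"],s["tcp_rot"],s["force"])
im=get_image("wrist");cv2.imwrite("pics/w2.png",im["color"])
im=get_image("side");cv2.imwrite("pics/s2.png",cv2.resize(im["color"][140:320,210:450],None,fx=3,fy=3))
E
```

```text
time: 3.1
position: [582.7, 52.7, 131.2]
tcp_rot: [3.14, -0.003, 0.413]
force: [-0.3, 0.2, 0.1]
opening: 0.006
finger_force: 0.0
time: 3.4
position: [579.9, 51.4, 82.0]
tcp_rot: [-3.139, 0.005, 0.411]
force: [-0.7, 0.3, 0.3]
opening: 0.009
finger_force: 0.0
3.4 [579.91304779  51.42339018  82.04308911] [-3.13924051  0.00514949  0.41056528] [-0.69027501  0.28592898  0.34318002]
```

View pics/w2.png

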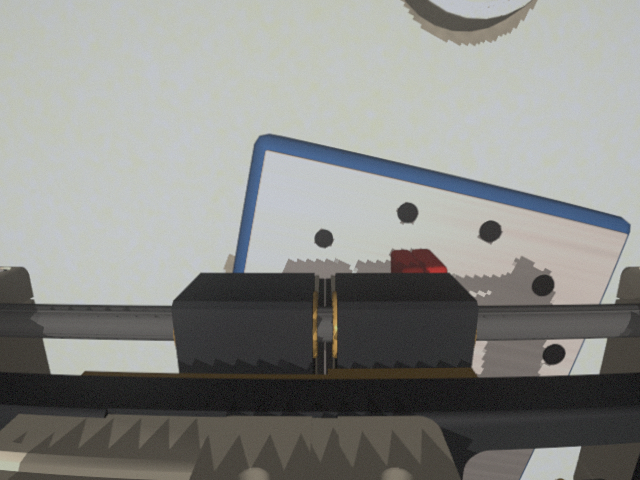

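View pics/s2.png

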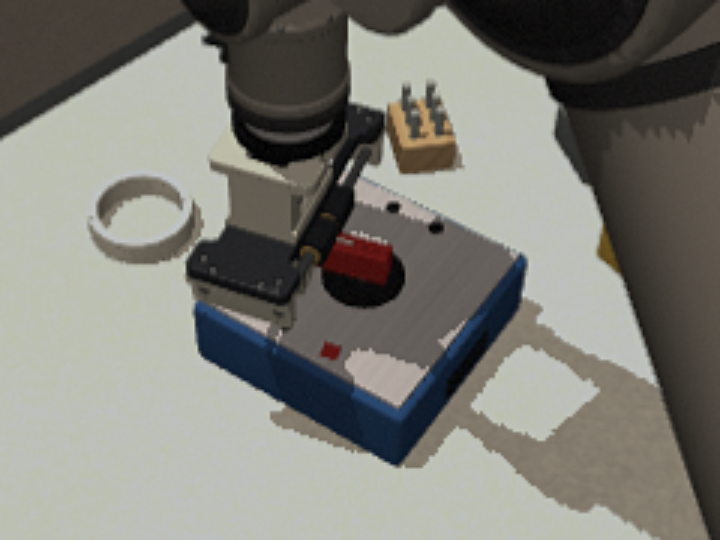

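Wrist view: the lever's tip (420,262) is still at dot 3, with the finger clear on its left. The side crop agrees. Pushing slowly until contact.

```bash
python3 -m inch '0 0.3 0 0; 0 0.6 0 0; 0 0.8 0 0; 0 0.8 0 0'|grep -E "pos|force"
python3 -m inch '0 0.2 0 0; 0 0.3 0 0; 0 0.3 0 0'|grep -E "pos|force"
python3 -m inch '0 0.2 0 0; 0 0.3 0 0; 0 0.3 0 0'|grep -E "pos|force"
python3 - <<'E'
from h import *
im=get_image("wrist")
for r in landmark_of("selector_tip",im)[:2]: print(r["confidence"],r["xy"])
E
```

```text
position: [585.4, 44.4, 85.3]
force: [-0.8, 0.8, -0.5]
finger_force: 0.0
position: [586.2, 42.0, 84.7]
force: [-0.0, -0.2, 0.8]
finger_force: 0.0
position: [587.4, 39.5, 84.6]
force: [-0.1, 0.8, -0.0]
finger_force: 0.6
0.95 [393.1, 269.4]
```

```bash
python3 -m inch '0 0.2 0 0; 0 0.3 0 0; 0 0.3 0 0'|grep -E "pos|force"
python3 -m inch '0 0.2 0 0; 0 0.3 0 0; 0 0.3 0 0'|grep -E "pos|force"
python3 -m inch '0 0.2 0 0; 0 0.3 0 0; 0 0.3 0 0'|grep -E "pos|force"
python3 - <<'E'
from h import *
from scipy.spatial.transform import Rotation as R
s=read_state()
T=np.eye(4);T[:3,:3]=R.from_euler("xyz",s["tcp_rot"]).as_matrix();T[:3,3]=s["position"]
im=get_image("wrist");T=T@np.array(im["T_tool_cam"])
for r in landmark_of("selector_tip",im)[:2]: print(r["confidence"],r["xy"],onz(im,r["xy"],104,T))
E
```

```text
position: [588.7, 36.4, 84.8]
force: [0.6, 1.5, 0.3]
finger_force: 0.6
position: [589.8, 33.3, 84.7]
force: [0.7, 1.1, 0.2]
finger_force: 0.1
position: [591.0, 30.7, 84.6]
force: [0.3, -0.1, 0.9]
finger_force: 0.0
0.86 [420.0, 276.1] [621.5512314    3.96279892 104.        ]
```

```bash
python3 - <<'E'
from h import *
im=get_image("side")
for k in("selector_tip","selector_axis"):
  for r in landmark_of(k,im)[:2]: print(k,r["confidence"],r["xy"],onz(im,r["xy"],104))
im=get_image("wrist");cv2.imwrite("pics/w3.png",im["color"])
E
```

```text
selector_tip 0.68 [309.6, 207.3] [623.55748903   1.84365621 104.        ]
selector_axis 0.74 [329.6, 222.3] [558.8327804    1.97252473 104.        ]
selector_axis 0.74 [352.7, 189.4] [ 594.0777583  -112.85760487  104.        ]
```

View pics/w3.png

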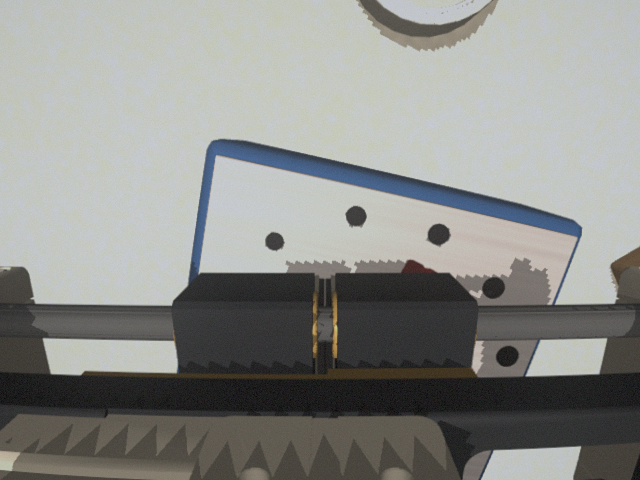

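The wrist view shows dot 4 at (438,234) and the tip's corner at (415,265), so the lever has jumped to click 4. I'll turn the tool 30° with the lever and push again.

```bash
python3 -m inch '0.3 0.2 0 0.14; 0.6 0.5 0 0.28; 0.9 0.8 0 0.42; 1.15 0.97 0 0.52; 1.15 0.97 0 0.52'|grep -E "pos|rot|force"
python3 -m inch '0 0.3 0 0; 0 0.6 0 0; 0 0.7 0 0; 0 0.7 0 0'|grep -E "pos|force"
python3 -m inch '0 0.2 0 0; 0 0.3 0 0; 0 0.3 0 0'|grep -E "pos|force"
python3 -m inch '0 0.2 0 0; 0 0.3 0 0; 0 0.3 0 0'|grep -E "pos|force"
python3 - <<'E'
from h import *
im=get_image("side");cv2.imwrite("pics/s4.png",cv2.resize(im["color"][140:320,210:450],None,fx=3,fy=3))
for k in("selector_tip",):
  for r in landmark_of(k,im)[:2]: print(k,r["confidence"],r["xy"],onz(im,r["xy"],104))
E
```

```text
position: [605.7, 26.7, 84.7]
tcp_rot: [3.141, -0.0, -0.109]
force: [0.2, 0.5, -0.5]
finger_force: 0.0
position: [604.6, 19.8, 84.7]
force: [0.5, 0.1, -0.3]
finger_force: 0.6
position: [604.4, 16.7, 84.8]
force: [1.9, 1.8, -0.6]
finger_force: 0.6
position: [603.7, 13.5, 84.7]
force: [0.3, -0.2, 0.5]
finger_force: 0.1
selector_tip 0.95 [318.8, 204.4] [615.32465716 -19.83580145 104.        ]
```

```bash
python3 -m inch '0 0.2 0 0; 0 0.3 0 0; 0 0.3 0 0'|grep -E "pos|force"
python3 - <<'E'
from h import *
for n in("side","top"):
  im=get_image(n)
  if n=="side": cv2.imwrite("pics/s5.png",cv2.resize(im["color"][140:320,210:450],None,fx=3,fy=3))
  for k in("selector_tip",):
    for r in landmark_of(k,im)[:2]: print(n,k,r["confidence"],r["xy"],onz(im,r["xy"],104))
E
```

```text
position: [603.5, 10.6, 84.6]
force: [0.4, 0.2, 0.0]
finger_force: 0.0
side selector_tip 0.77 [320.0, 201.9] [619.12248382 -27.51860021 104.        ]
```

View pics/s5.png

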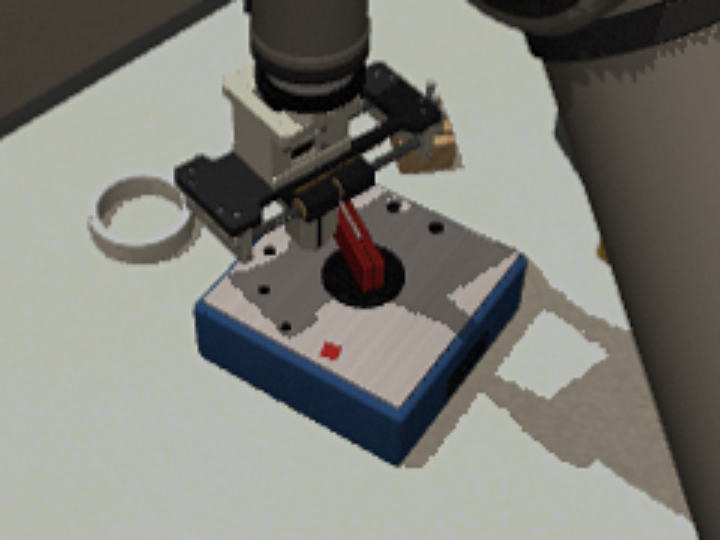

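Side crop: the lever stands clear of the finger. Off (330,350) and dots 1–3 show on one side, dots 6 (393,207) and 7 (436,228) on the other, so it points at 5. Retreating, going up, then over to the green button.

```bash
python3 -m inch '0 -1 0 0; 0 -2 0 0; 0 -2 -5 0; 0 -2 -10 0; 0 -2 -14 0'|grep -E "pos|force"
python3 -m inch '-1.2 4 0 0; -2.4 8 0 0; -3.6 12 0 0; -4.8 16 0 0; -6 20 0 0'|grep -E "pos|force"
python3 -m inch '-1.2 4 0 0; -2.4 8 0 0; -3.9 13.3 0 0; -3.9 13.3 0 0; -3.9 13.3 0 0'|grep -E "pos|force"
python3 - <<'E'
from h import *
from scipy.spatial.transform import Rotation as R
s=read_state()
T=np.eye(4);T[:3,:3]=R.from_euler("xyz",s["tcp_rot"]).as_matrix();T[:3,3]=s["position"]
im=get_image("wrist");T=T@np.array(im["T_tool_cam"]);cv2.imwrite("pics/w4.png",im["color"])
for r in landmark_of("start_top",im)[:2]: print(r["confidence"],r["xy"],onz(im,r["xy"],64,T))
m=cv2.inRange(cv2.cvtColor(im["color"],cv2.COLOR_BGR2HSV),(50,120,60),(80,255,255));mm=cv2.moments(m,True)
if mm["m00"]: c=(mm["m10"]/mm["m00"],mm["m01"]/mm["m00"]);print("blob",mm["m00"],c,onz(im,c,64,T))
t=get_image("top");a=[]
for k in("selector_tip","selector_axis"):
    r=landmark_of(k,t)[0];p=onz(t,r["xy"],104);a.append(p);print(k,r["confidence"],p)
d=a[0]-a[1];print("angle",np.degrees(np.arctan2(d[1],d[0])),"R",np.hypot(*d[:2]))
cv2.imwrite("pics/t4.png",cv2.resize(t["color"][180:320,270:420],None,fx=4,fy=4))
E
```

```text
position: [606.2, 32.1, 227.6]
force: [0.5, 0.4, -0.3]
finger_force: 0.0
position: [524.1, -161.9, 224.9]
force: [0.4, 0.6, 0.3]
finger_force: 0.0
position: [471.3, -290.0, 224.6]
force: [0.8, -0.1, 0.8]
finger_force: 0.0
0.88 [332.5, 126.0] [ 551.60082484 -305.47525349   64.        ]
blob 380.0 (339.0315789473684, 127.64473684210526) [ 549.7443295  -310.57160942   64.        ]
selector_tip 0.94 [619.54517041 -33.2078041  104.        ]Traceback (most recent call last):
  File "<stdin>", line 11, in <module>
IndexError: list index out of range
```

View pics/w4.png

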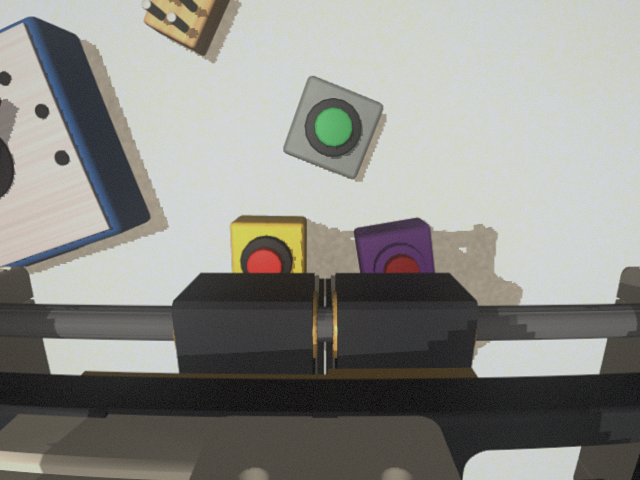

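```bash
python3 -m inch '4 0.3 0 0; 8.15 0.67 0 0; 8.15 0.67 5 0; 8.15 0.67 9.5 0; 8.15 0.67 12.5 0'|grep -E "pos|force"
python3 -m inch '0 0 1.5 0; 0 0 1.5 0; 0 0 1.5 0'|grep -E "pos|force"
python3 - <<'E'
from h import *
t=get_image("top");cv2.imwrite("pics/t4.png",cv2.resize(t["color"][180:320,270:420],None,fx=4,fy=4))
E
```

```text
position: [551.4, -302.6, 96.2]
force: [0.0, -0.1, 0.2]
finger_force: 0.0
position: [552.5, -304.4, 85.3]
force: [0.0, -0.4, 0.1]
finger_force: 0.0
```

View pics/t4.png

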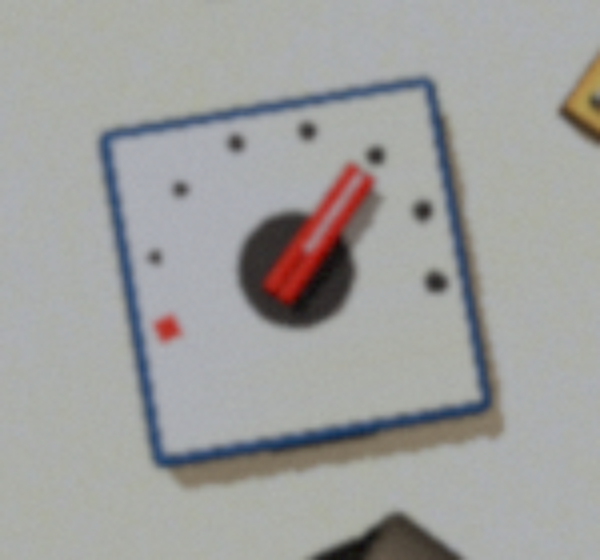

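In the crop the lever points at the fifth dot, (376,155), counted clockwise from the red mark at (167,328). Pressing green.

```bash
python3 -m inch '0 0 1 0; 0 0 1.8 0; 0 0 2.2 0; 0 0 2.4 0; 0 0 2.4 0'|grep -E "pos|force"
python3 -m inch '0 0 0.2 0; 0 0 0.3 0; 0 0 0.3 0; 0 0 0.3 0'|grep -E "pos|force"
```

```text
position: [551.6, -304.9, 60.7]
force: [-1.5, 2.6, 3.4]
finger_force: 1.7
position: [551.8, -305.0, 58.3]
force: [-2.2, 1.0, 5.3]
finger_force: 3.0
```

```bash
python3 -m inch '0 0 0.05 0; 0 0 0.1 0; 0 0 0.1 0'|grep -E "pos|force"
python3 -m inch '0 0 -1 0; 0 0 -3 0; 0 0 -7 0; 0 0 -11 0; 0 0 -13 0'|grep -E "pos|force"
python3 -m inch '-4 0 0 0; -8 0 0 0; -8 0 0 0; -8 0 0 0'|grep -E "pos|force"
python3 - <<'E'
from h import *
from scipy.spatial.transform import Rotation as R
im=get_image("wrist");cv2.imwrite("pics/w5.png",im["color"])
s=read_state();print(s["time"],s["force"])
E
```

```text
position: [551.8, -305.0, 58.2]
force: [-3.0, 3.7, 11.7]
finger_force: 5.7
position: [552.9, -306.0, 190.8]
force: [-0.3, -0.2, -0.1]
finger_force: 0.0
position: [472.1, -296.8, 187.3]
force: [0.4, -1.6, 0.5]
finger_force: 0.0
12.65 [-0.01944655 -0.21619132 -0.2291714 ]
```

View pics/w5.png

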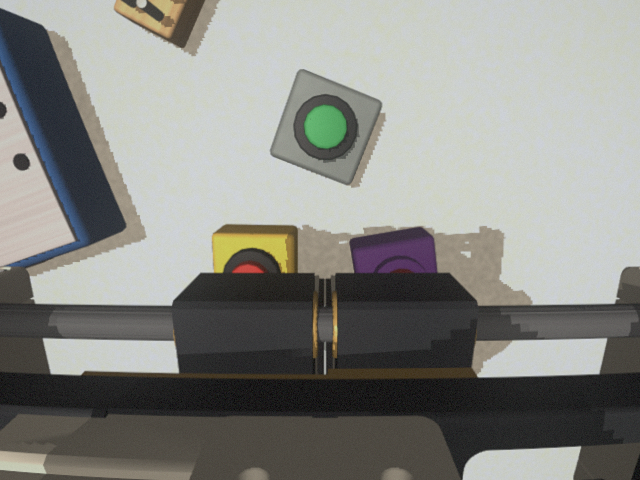

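The button reached its stop: force rose to 11.7 N with no further travel. The picture shows it up again at (325,127), with nothing touched. Handing in.

```bash
python3 -c "from station import *; print(close_job())"
```

```text
the job is handed in; nothing more can be done
None
```

I pushed the selector click by click to speed 5, pressed the green start button fully, let it spring back up, and handed the job in at about 12.7 s; the hand-in gave no verdict.

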